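# Free the jammed battery pack in the return chute

## Task

A scanner battery pack has turned crosswise and jammed at the narrow throat of the return chute, its ends caught under the two lips. Slide it back up the chute until it is clear of the lips, lift it out and set it down flat, same side up, in the empty wooden tray without dropping it. Leave the pack that already lies in the catch box below the chute where it is.

Things in the scene. Friction and masses are not known exactly. Their poses are not given: they have to be found in the camera images.
- pack: The jammed pack: black plastic box, 40 mm (x) by 118 mm (y) by 28 mm thick (z; grey panel and brass contacts on top), 110 to 225 g, origin at its centre. It starts flat on the chute floor, crosswise, uphill of the throat's shoulders by 10 mm or less, both ends under the lips, so it cannot be lifted straight up. It slides when pushed and stays where left: the slope is too gentle for it to slide.
- chute: Fixed aluminium chute on legs. Origin on the table below the throat's shoulders, centred; x level, uphill; y across. Floor climbs 10 degrees to +x, 90 mm high at x = 0. Up to x = 195 mm: 140 mm wide inside, walls 36 high. Down to x = -60: throat 76 wide, open above, empty. Two flat lips 33 to 36 mm over the floor cover x = 0 to 54 but for the middle 76 mm. Pack clear of them: centre at x > 72 mm.
- tray: Fixed empty shallow wooden tray, 200 mm (x) by 160 mm (y) by 35 mm high outside, walls and floor 5 mm thick. Origin at the centre of its underside. It stands to the left or to the right of the chute; a grey charging cradle with two packs stands on the other side.
- lower_pack: An identical pack lying flat in the grey catch box under the chute's low end; to be left alone. Origin at its centre. The box is fixed to the chute: chute x = -180 to -55 mm, 165 mm wide, 45 mm high.
Not all that is in view belongs to the job. Leave any purple look-alike of the pack alone.

How it is judged:
By the outcome, as a careful person would: the job done as asked, in the order asked, and still so for the second after the job is handed in, with the robot touching nothing.
It also fails if it takes over 50 s, if anything falls off the work surface, if the arm or the gripper's body presses on something with over 40 N, if the wrist force passes 120 N, or if a joint passes its speed limit or range.

## Robot

A 6-joint arm with a two-finger parallel gripper is mounted at the origin on the work surface. World frame = base frame: x ahead of the robot, y to its left, z up, the work surface at z = 0. Lengths are in m, angles in rad, forces in N, time in s.
With the tool pointing down it reaches from about 0.275 to 1 m from the base axis. Payload 8.4 kg.
Tool frame: the origin (TCP) lies on the centre line of the jaws, within the pads' length; the fingertips stand 17 mm ahead of it and the grasp point (between the pads) lies 2 mm behind it (bot.tcp_to_tips is the y of the fingertips in the tool frame, in m); y points along the fingers, z is the direction in which the jaws open and shut, and the axes are right-handed (so a half turn about y gives the same grasp; the last joint's range is limited). The gripper opens to 85 mm and grips with 20 to 120 N. Pads are 22 mm wide; open, the fingers measure 114 mm over their backs; the gripper's body (76 mm by 85 mm) begins 54 mm behind the grasp point. The pads swing forward as they close: fully open they stand 13 mm farther back than shut.
Start: joints at [-1.202, 0.353, 1.633, -0, 1.155, -0.002], TCP at [0.226, -0.583, 0.227] pointing down, gripper open.
Joint ranges: [-2.63, 2.63], [-0.92, 2.1], [0.06, 2.66], [-1.3, 4.44], [0, 2.69], [-3.02, 3.02]. Speed limits (rad/s): [2.22, 2.22, 2.79, 3.14, 3.14, 3.14].

## Interface

Orientations are given as a unit quaternion [x, y, z, w].
In Python, from workcell import bot, hand, kinematics, get_obs, vision, hand_in gives the robot as it stands. The module is installed in compiled form; this text tells all that it offers. Calls block until the motion is done:
- bot.reach(position, orientation): joint-space move of the TCP to a pose.
- bot.servo_line(position, ori=None, velocity=0.15): straight line of the TCP; ori=None keeps the orientation; velocity is the mean speed in m/s.
- bot.goto_joints(angles): joint-space move.
- hand.move_gripper(opening, strength=None): finger opening in m; strength is the grip in N (None keeps the last); returns when the fingers have stopped.
- bot.dwell(seconds).
- kinematics.solve_ik(position, orientation): joint angles nearest the present ones, or None.
- get_obs(): the state.
- vision.read_camera(name): name is "scene" or "top" or "wrist"; returns a dict with "frame" (400x640x3 uint8, red, green, blue), "intrinsics" (3x3 intrinsics, pixels), "dist" ([k1, k2, p1, p2, k3] as OpenCV has them; the pictures are not rectified), "view" (4x4, takes a point from world to camera coordinates). Camera axes: x right, y down, z forward; pixel columns grow to the right and rows downward; lengths in m; the calibration is good to about 2 mm. A picture is of the moment at which its call begins. There is no depth.
A pose or a line that the arm cannot do raises bot.IKError and nothing moves.
- hand_in(): hands the job in, once; it reports no verdict.
The state is a dict: "time_s": time; "joint_pos": joint angles; "joint_vel": joint speeds; "joint_efforts": joint torques, N m; "position": TCP position; "orientation": TCP orientation; "wrist_force": force on the tool from outside, world axes, zero at the start; "ft_torque": the same for the moment, N m; "gripper_width": finger opening in m.
Only numpy, scipy, OpenCV 4.12 (cv2) and the standard library are available. Lean on these libraries where they do the work, as an engineer would, in place of code of your own. Each camera call takes 0.05 s, during which the arm holds its last target.

## Working session

There is one attempt and no reset: what is moved stays moved. The work goes in short steps, each a Python script; the robot and the scene stay as the last script left them, time stands still between calls to the robot, and variables do not carry over. Pictures are saved under pics/ and viewed, and the job is handed in when it is done.

```bash
mkdir -p pics; ls
python3 - <<'E'
from workcell import bot, hand, kinematics, get_obs, vision
import cv2, numpy as np
for n in ["scene","top","wrist"]:
    c=vision.read_camera(n)
    cv2.imwrite(f"pics/{n}0.png",c["frame"][:,:,::-1])
    print(n,c["intrinsics"].tolist() if hasattr(c["intrinsics"],'tolist') else c["intrinsics"],c["dist"]); print(np.round(c["view"],4).tolist())
o=get_obs(); print({k:np.round(v,3) for k,v in o.items()}, bot.tcp_to_tips)
E
```

```text
pics
scene [[466.3037503520938, 0.0, 321.925637181341], [0.0, 466.3037503520938, 201.78762990032146], [0.0, 0.0, 1.0]] [0.03382654 0.         0.         0.         0.        ]
[[-0.3768, 0.926, -0.0214, 0.1602], [0.5344, 0.1984, -0.8216, -0.1411], [-0.7566, -0.3211, -0.5696, 1.6196], [0.0, 0.0, 0.0, 1.0]]
top [[382.58802849338434, 0.0, 323.2766798398641], [0.0, 382.58802849338434, 197.59692288325954], [0.0, 0.0, 1.0]] [-0.06732426  0.          0.          0.          0.        ]
[[-0.0081, -1.0, -0.0005, -0.0112], [-0.9973, 0.0081, -0.0731, 0.3919], [0.0731, -0.0001, -0.9973, 0.9488], [0.0, 0.0, 0.0, 1.0]]
wrist [[355.1736605267879, 0.0, 317.8860521488405], [0.0, 355.1736605267879, 199.13981702055156], [0.0, 0.0, 1.0]] [-0.07287882  0.          0.          0.          0.        ]
[[0.3621, -0.9321, -0.0019, -0.6246], [-0.8994, -0.35, 0.2619, -0.0339], [-0.2448, -0.0932, -0.9651, 0.3793], [0.0, 0.0, 0.0, 1.0]]
{'time_s': np.float64(0.15), 'joint_pos': array([-1.202,  0.354,  1.634,  0.   ,  1.155, -0.002]), 'joint_vel': array([-0.001, -0.001, -0.001,  0.001,  0.001,  0.   ]), 'joint_efforts': array([-1.0000e-03, -6.0563e+01, -3.4234e+01, -0.0000e+00,  6.0000e-03,
        0.0000e+00]), 'position': array([ 0.226, -0.582,  0.226]), 'orientation': array([-0.13 ,  0.695, -0.695,  0.13 ]), 'wrist_force': array([ 0.04 , -0.445, -0.512]), 'ft_torque': array([-0.007, -0.029,  0.037]), 'gripper_width': np.float64(0.085)} 0.017
```

View pics/scene0.png

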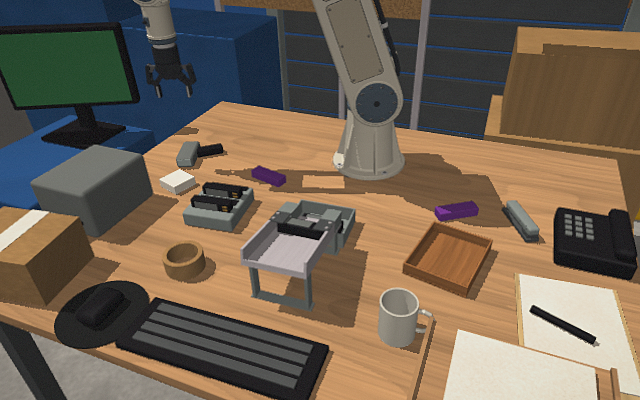

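View pics/top0.png

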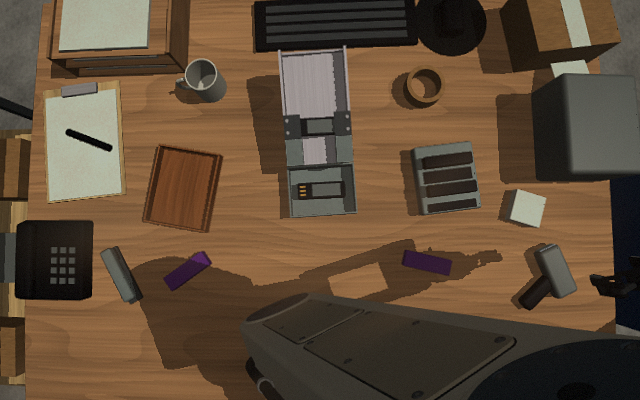

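View pics/wrist0.png

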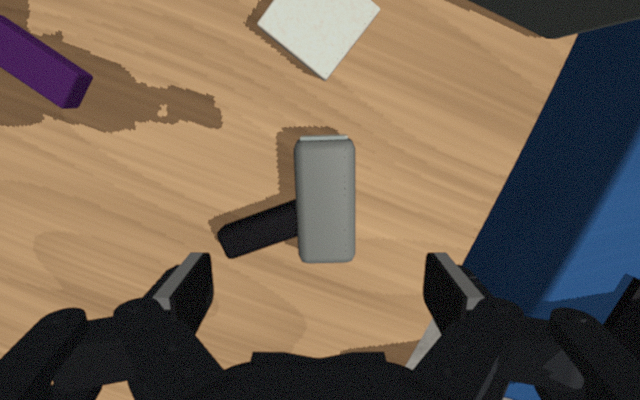

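The scene view shows the chute in the middle with the tray to its left (y>0, pixel 450,255) and the cradle to the right. In the top view the chute spans columns 280–355 and rows 45–215, the jammed pack is near (318,126), and the tray is near (183,188). I'll zoom in for corner measurements.

Run:
```python
import cv2
a=cv2.imread("pics/top0.png")
cv2.imwrite("pics/top0z.png",cv2.resize(a[40:225,265:375],None,fx=3.2,fy=3.2,interpolation=cv2.INTER_CUBIC))
cv2.imwrite("pics/top0t.png",cv2.resize(a[135:240,135:235],None,fx=5,fy=5,interpolation=cv2.INTER_CUBIC))
b=cv2.imread("pics/scene0.png")
cv2.imwrite("pics/scene0z.png",cv2.resize(b[190:320,230:370],None,fx=4.5,fy=4.5,interpolation=cv2.INTER_CUBIC))
```

```text
(no output)
```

View pics/top0z.png

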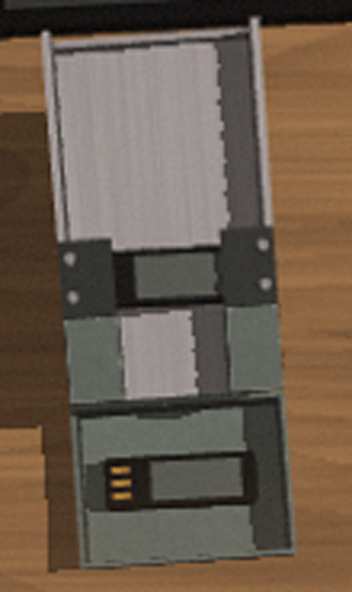

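View pics/top0t.png

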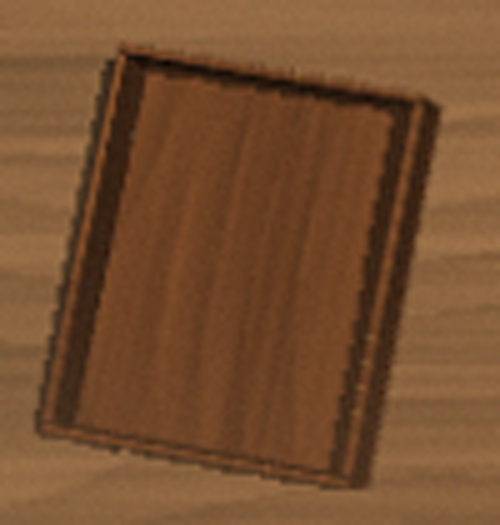

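View pics/scene0z.png

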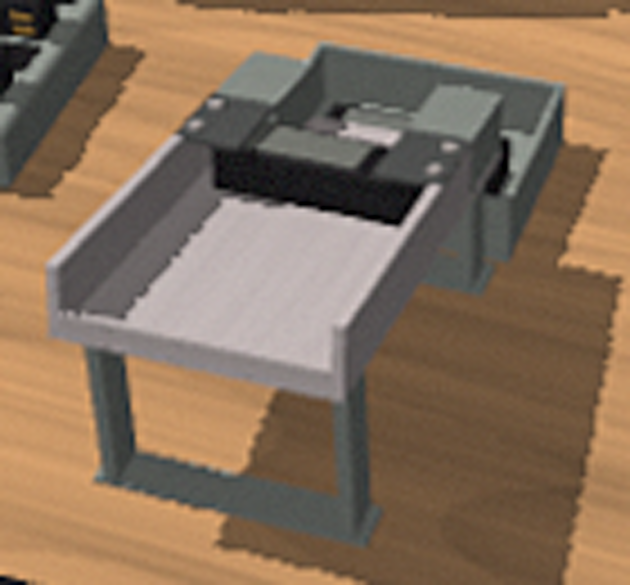

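```bash
cat > h.py <<'E'
import numpy as np, cv2
from scipy.spatial.transform import Rotation as R
def ray(c,px):
    u=cv2.undistortPoints(np.array([[px]],float),np.array(c["intrinsics"]),np.array(c["dist"]))[0,0]
    V=np.array(c["view"]); d=V[:3,:3].T@np.array([u[0],u[1],1.]); o=-V[:3,:3].T@V[:3,3]
    return o,d
def onz(c,px,z):
    o,d=ray(c,px); return o+d*(z-o[2])/d[2]
def tri(c1,p1,c2,p2):
    o1,d1=ray(c1,p1);o2,d2=ray(c2,p2)
    A=np.stack([d1,-d2],1); s=np.linalg.lstsq(A,o2-o1,rcond=None)[0]
    a=o1+s[0]*d1;b=o2+s[1]*d2
    return (a+b)/2,np.linalg.norm(a-b)
def proj(c,P):
    V=np.array(c["view"]);return cv2.projectPoints(np.array(P,float).reshape(-1,1,3),cv2.Rodrigues(V[:3,:3])[0],V[:3,3],np.array(c["intrinsics"]),np.array(c["dist"]))[0].reshape(-1,2)
E
python3 - <<'E'
from h import *
from workcell import vision
c=vision.read_camera("top"); s=vision.read_camera("scene")
f=lambda x,y:(265+x/3.2-.35,40+y/3.2-.35); g=lambda x,y:(135+x/5-.4,135+y/5-.4); h=lambda x,y:(230+x/4.5-.4,190+y/4.5-.4)
print("walltop upper", onz(c,f(42,32),.160),onz(c,f(260,18),.160))
t=np.tan(np.radians(10));cc=np.cos(np.radians(10))
for n,p,x in [("lipL up",(60,240),.054),("lipR up",(272,226),.054),("lipL lo",(65,307),0),("lipR lo",(277,302),0),("lipL in lo",(115,305),0),("lipR in lo",(222,300),0),("lipL in up",(110,238),.054),("lipR in up",(222,229),.054)]:
    print(n,onz(c,f(*p),.09+x*t+.036*cc))
L=onz(c,f(42,32),.160);
print("tri upL",tri(c,f(42,32),s,h(345,325)),"upR",tri(c,f(260,18),s,h(50,265)))
print("pack panel", [onz(c,f(*p),.09+.025*t+.028).round(4) for p in [(135,257),(217,252),(218,297),(137,302)]])
print("tray", [onz(c,g(*p),.035).round(4) for p in [(122,47),(440,103),(365,487),(40,430)]])
T=np.mean([onz(c,g(*p),.035) for p in [(122,47),(440,103),(365,487),(40,430)]],0);print(T)
E
```

```text
walltop upper [0.71184997 0.0841267  0.16      ] [ 0.72059504 -0.06748863  0.16      ]
lipL up [0.5704789  0.07365386 0.13497474]
lipR up [ 0.57925481 -0.07525704  0.13497474]
lipL lo [0.52480066 0.07101147 0.12545308]
lipR lo [ 0.52711724 -0.07865463  0.12545308]
lipL in lo [0.52588413 0.03569251 0.12545308]
lipR in lo [ 0.52883011 -0.03984191  0.12545308]
lipL in up [0.57153879 0.03853372 0.13497474]
lipR in up [ 0.57732797 -0.04011034  0.13497474]
tri upL (array([0.71131023, 0.08461841, 0.16059834]), np.float64(0.0012326015215912128)) upR (array([ 0.72052842, -0.06637119,  0.15874823]), np.float64(0.0026564514671965425))
pack panel [array([0.5613, 0.0216, 0.1224]), array([ 0.5644, -0.0368,  0.1224]), array([ 0.5318, -0.0371,  0.1224]), array([0.5286, 0.0203, 0.1224])]
tray [array([0.5294, 0.3994, 0.035 ]), array([0.4985, 0.2362, 0.035 ]), array([0.3076, 0.2713, 0.035 ]), array([0.3365, 0.4363, 0.035 ])]
[0.41799789 0.33580323 0.035     ]
```

```bash
cat >> h.py <<'E'
def ori(yaw,tilt=10,flip=False):
    # chute frame: rotz(yaw) then x rising by tilt
    F=R.from_euler('ZY',[yaw,-tilt],degrees=True).as_matrix()
    s=-1 if flip else 1
    z=s*F[:,0]; y=-F[:,2]; x=np.cross(y,z)
    return R.from_matrix(np.stack([x,y,z],1)).as_quat(), F
E
python3 - <<'E'
from h import *
from workcell import bot,kinematics,get_obs
print(get_obs()["orientation"])
for flip in (0,1):
  q,F=ori(3.4,10,flip); p=np.array([.548,-.001,.0945])
  for d in (.021,.13,.2):
    print(flip,d,kinematics.solve_ik(list(p+F[:,2]*d),list(q)))
  for yaw in (0,5,10,15): 
    q,F=ori(yaw,0,flip); print(yaw,kinematics.solve_ik([.418,.336,.06],list(q)),kinematics.solve_ik([.418,.336,.25],list(q)))
E
```

```text
[-0.13037512  0.69520535 -0.6947756   0.13030238]
0 0.021 [-0.01298941  0.29275948  2.03202672  0.0209356   0.64282586 -0.08799331]
0 0.13 [-0.0159288   0.1126903   1.97278526  0.01691334  0.8821386  -0.08487975]
0 0.2 [-0.0179456   0.01968274  1.91093487  0.01557456  1.03700578 -0.08404201]
0 [ 6.74273648e-01  4.39324203e-01  1.95092047e+00 -4.44089210e-16
  7.51347979e-01  6.74273648e-01] [ 6.74273648e-01  1.92357880e-01  1.79762080e+00 -4.44089210e-16
  1.15161398e+00  6.74273648e-01]
5 [0.67427365 0.4393242  1.95092047 0.         0.75134798 0.58700719] [0.67427365 0.19235788 1.7976208  0.         1.15161398 0.58700719]
10 [ 6.74273648e-01  4.39324203e-01  1.95092047e+00 -4.44089210e-16
  7.51347979e-01  4.99740723e-01] [ 6.74273648e-01  1.92357880e-01  1.79762080e+00 -4.44089210e-16
  1.15161398e+00  4.99740723e-01]
15 [ 6.74273648e-01  4.39324203e-01  1.95092047e+00 -4.44089210e-16
  7.51347979e-01  4.12474261e-01] [ 6.74273648e-01  1.92357880e-01  1.79762080e+00 -4.44089210e-16
  1.15161398e+00  4.12474261e-01]
1 0.021 None
1 0.13 None
1 0.2 None
0 [ 6.74273648e-01  4.39324203e-01  1.95092047e+00 -4.44089210e-16
  7.51347979e-01 -2.46731901e+00] [ 6.74273648e-01  1.92357880e-01  1.79762080e+00 -4.44089210e-16
  1.15161398e+00 -2.46731901e+00]
5 [ 6.74273648e-01  4.39324203e-01  1.95092047e+00 -4.44089210e-16
  7.51347979e-01 -2.55458547e+00] [ 6.74273648e-01  1.92357880e-01  1.79762080e+00 -4.44089210e-16
  1.15161398e+00 -2.55458547e+00]
10 [ 6.74273648e-01  4.39324203e-01  1.95092047e+00 -4.44089210e-16
  7.51347979e-01 -2.64185193e+00] [ 6.74273648e-01  1.92357880e-01  1.79762080e+00 -4.44089210e-16
  1.15161398e+00 -2.64185193e+00]
15 [ 6.74273648e-01  4.39324203e-01  1.95092047e+00 -4.44089210e-16
  7.51347979e-01 -2.72911839e+00] [ 6.74273648e-01  1.92357880e-01  1.79762080e+00 -4.44089210e-16
  1.15161398e+00 -2.72911839e+00]
```

Run:
```python
from h import *
from workcell import bot,get_obs,vision,hand
bot.servo_line([.226,-.583,.34],velocity=.3)
q,F=ori(3.4,10); p=np.array([.548,-.001,.0945])
bot.reach(list(p+F[:,2]*.18),list(q))
c=vision.read_camera("wrist"); cv2.imwrite("pics/w1.png",c["frame"][:,:,::-1]); import pickle; pickle.dump({k:np.array(v) for k,v in c.items()},open("w1.pkl","wb"))
o=get_obs(); print(o["time_s"],o["position"],p+F[:,2]*.18,o["wrist_force"]); print(-c["view"][:3,:3].T@c["view"][:3,3])
```

```text
3.1417 [ 0.51697484 -0.00350269  0.27181317] [ 0.51679835 -0.00285372  0.2717654 ] [ 0.12468546 -0.29413218 -0.05926646]
[0.48835041 0.06060836 0.41699057]
```

View pics/w1.png

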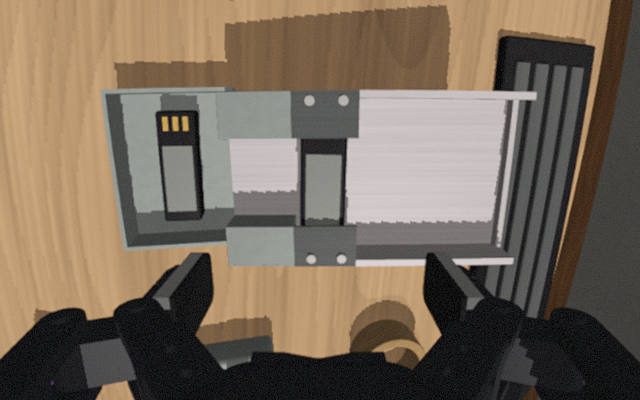

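The wrist view shows the jammed pack at columns 300–347 between the lips (rows 137–225). The lips span columns 292–358, and the lower pack is at (180,165). Next I zoom in and measure.

Run:
```python
import cv2
a=cv2.imread("pics/w1.png")
cv2.imwrite("pics/w1z.png",cv2.resize(a[80:275,215:375],None,fx=3,fy=3,interpolation=cv2.INTER_CUBIC))
```

```text
(no output)
```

View pics/w1z.png

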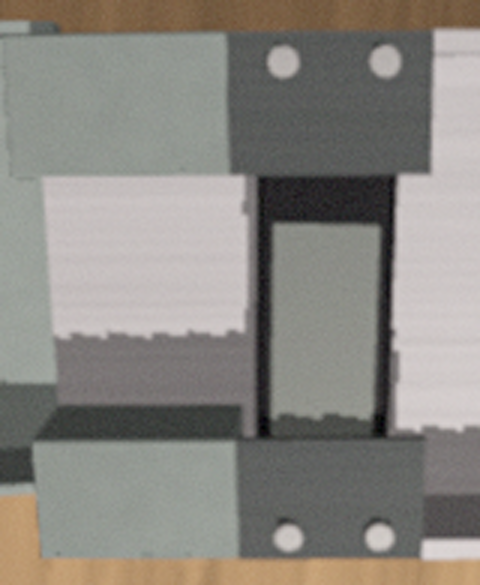

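Run:
```python
from h import *
import pickle
c=pickle.load(open("w1.pkl","rb"))
q,F=ori(3.4,10); O=np.array([.5235,-.003,.09])
f=lambda x,y:(215+x/3-.33,80+y/3-.33)
def pl(p,h):
    o,d=ray(c,f(*p)); n=F[:,2]; k=(h-n@(o-O))/(n@d); return F.T@(o+k*d-O)
for n,h,pts in [("lip lower L->R",.036,[(228,33),(231,173),(238,438),(240,557)]),("lip upper",.036,[(433,31),(431,173),(424,437),(420,557)]),("pack down",.028,[(260,182),(259,430)]),("pack up",.028,[(395,182),(387,430)]),("panel",.028,[(272,224),(381,224),(376,420),(271,420)])]:
    print(n,*[(1000*pl(p,h)).round(1)[:2] for p in pts])
```

```text
lip lower L->R [ 4.2 75.6] [ 4.4 38.8] [  4.9 -37.1] [  4.7 -74.9]
lip upper [58.2 76.1] [58.6 38.8] [ 58.7 -36.9] [ 58.6 -74.9]
pack down [11.8 35.6] [ 10.6 -37.4]
pack up [49.5 35.6] [ 48.5 -37.5]
panel [15.1 23.8] [45.8 23.8] [ 45.2 -34.4] [ 14.2 -34.3]
```

```bash
cat >> h.py <<'E'
Q,F=ori(3.5,10); O=np.array([.528,-.0025,.09])
def at(x,y,h): return list(O+F@np.array([x,y,h]))
E
python3 - <<'E'
from h import *
from workcell import bot,get_obs,vision,hand
def pr(t):
    o=get_obs(); print(t,round(o["time_s"],2),(1000*F.T@(o["position"]-O)).round(1),"F",(F.T@o["wrist_force"]).round(1),"w",round(o["gripper_width"]*1000,1))
hand.move_gripper(.07,40); pr("open")
bot.servo_line(at(.0255,.001,.07),Q,velocity=.15); pr("above")
bot.servo_line(at(.0255,.001,.021),Q,velocity=.06); pr("down")
c=vision.read_camera("wrist"); cv2.imwrite("pics/w2.png",c["frame"][:,:,::-1])
c=vision.read_camera("scene"); cv2.imwrite("pics/s2.png",cv2.resize(c["frame"][150:330,200:400,::-1],None,fx=3,fy=3))
E
```

```text
open 3.45 [2.050e+01 1.000e-01 1.809e+02] F [-0.1  0.9 -0.1] w 70.0
above 4.34 [26.   1.  70.6] F [-0.1  0.5  0.8] w 70.2
down 5.31 [25.7  1.  21.2] F [-0.   0.6 -0.1] w 69.9
```

View pics/w2.png

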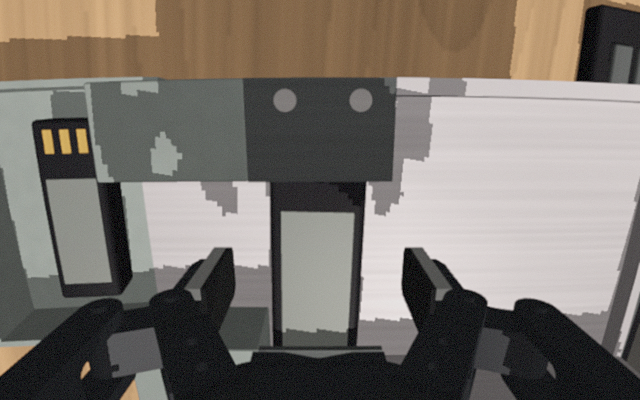

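View pics/s2.png

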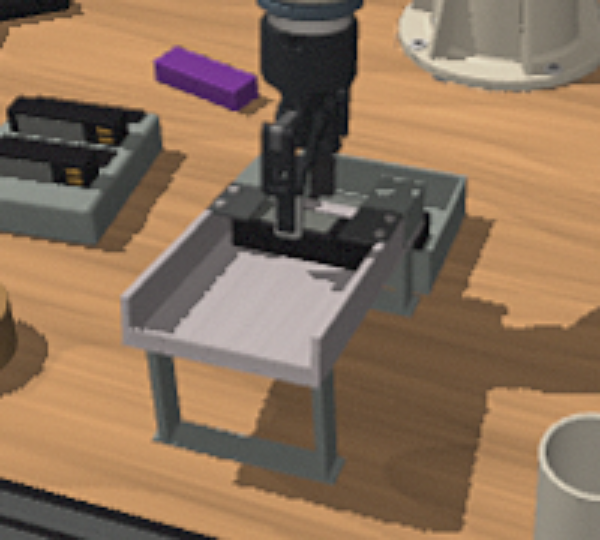

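The jaws straddle the pack evenly (pads at columns 217 and 420, pack at 272–362) and nothing is touching. I'll close and slide uphill, gripped and flat on the floor.

Run:
```python
from h import *
from workcell import bot,get_obs,vision,hand
def pr(t):
    o=get_obs(); print(t,round(o["time_s"],2),(1000*F.T@(o["position"]-O)).round(1),"F",(F.T@o["wrist_force"]).round(1),"w",round(o["gripper_width"]*1000,1))
hand.move_gripper(.03,40); pr("closed")
bot.servo_line(at(.0405,.001,.0212),Q,velocity=.05); pr("slide1")
bot.servo_line(at(.092,.001,.0216),Q,velocity=.06); pr("slide2")
c=vision.read_camera("wrist"); cv2.imwrite("pics/w3.png",c["frame"][:,:,::-1])
c=vision.read_camera("scene"); cv2.imwrite("pics/s3.png",cv2.resize(c["frame"][150:330,200:400,::-1],None,fx=3,fy=3))
```

```text
closed 5.84 [25.6  1.  21.6] F [-2.7  0.2  8.1] w 37.2
slide1 6.29 [39.3  1.1 21.6] F [-5.6  0.4  9.8] w 36.3
slide2 7.3 [91.8  1.  21.7] F [-2.2 -0.3  6.5] w 37.2
```

View pics/w3.png

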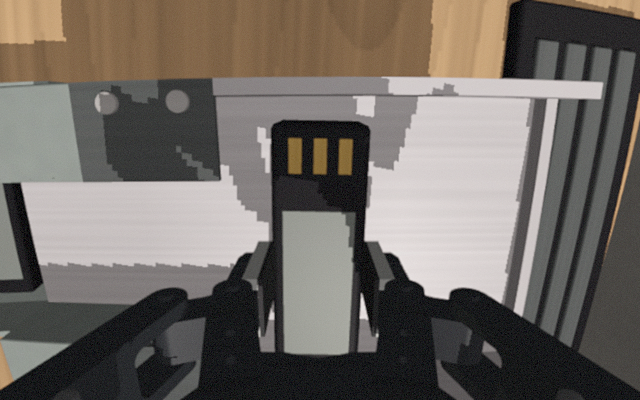

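View pics/s3.png

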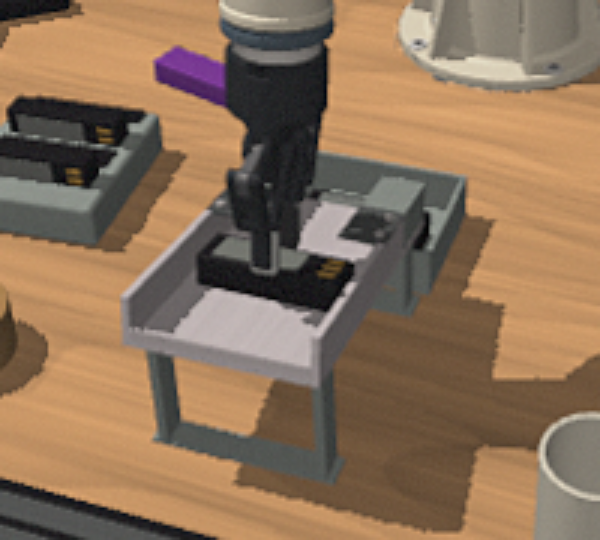

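The pack is clear of the lips (contacts now visible at (320,155), centre near x=91 mm), held centrally. Now I lift it and carry it over the tray.

Run:
```python
from h import *
from workcell import bot,get_obs,vision,hand
def pr(t):
    o=get_obs(); print(t,round(o["time_s"],2),(1000*np.array(o["position"])).round(1),"F",np.array(o["wrist_force"]).round(1),"w",round(o["gripper_width"]*1000,1))
bot.servo_line(at(.092,.001,.06),Q,velocity=.08); pr("lift")
p=np.array(at(.092,.001,.06)); bot.servo_line([p[0]-.02,p[1],.29],Q,velocity=.2); pr("up")
Qt,_=ori(-10.6,0)
bot.reach([.418,.338,.28],list(Qt)); bot.dwell(.3); pr("over")
import pickle
for n in ("wrist","top"):
    c=vision.read_camera(n); cv2.imwrite(f"pics/{n}4.png",c["frame"][:,:,::-1]); pickle.dump({k:np.array(v) for k,v in c.items()},open(n+"4.pkl","wb"))
```

```text
lift 8.03 [608.    3.4 165.4] F [ 0.8  0.  -2.9] w 36.4
up 8.82 [587.3   3.4 288.6] F [-0.   0.1 -3.1] w 36.2
over 10.52 [418.4 337.5 280. ] F [-0.1 -1.2 -2.3] w 36.7
```

View pics/wrist4.png

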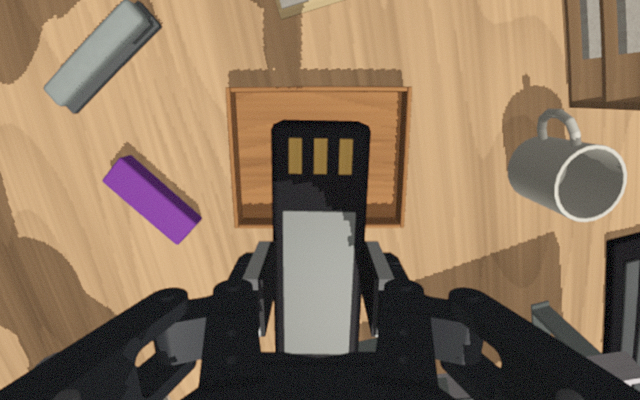

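View pics/top4.png

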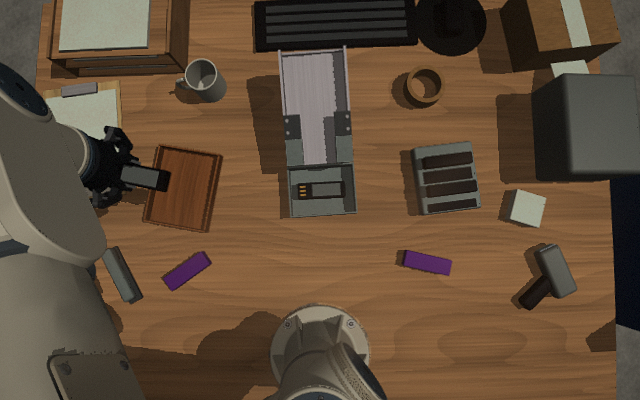

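The wrist view shows the pack firmly held, with the tray rim corners at about (230,88), (410,88), (403,227) and (236,227). In the top view the chute is empty and the lower pack is undisturbed. I'll check the tray centre from the wrist view, then place.

Run:
```python
from h import *
import pickle
c=pickle.load(open("wrist4.pkl","rb"))
P=[onz(c,p,.035)[:2] for p in [(230,88),(410,88),(403,227),(236,227)]]
print(np.round(P,4).tolist(), np.mean(P,0), [np.linalg.norm(P[i]-P[i-1]).round(4) for i in range(4)], np.degrees(np.arctan2(*(P[1]-P[0])[::-1])),np.degrees(np.arctan2(*(P[2]-P[3])[::-1])))
```

```text
[[0.3419, 0.4359], [0.5307, 0.4004], [0.5033, 0.246], [0.3105, 0.2823]] [0.42157468 0.34117152] [np.float64(0.1568), np.float64(0.1921), np.float64(0.1568), np.float64(0.1962)] -10.654362658671237 -10.654663361467142
```

Run:
```python
from h import *
from workcell import bot,get_obs,vision,hand
def pr(t):
    o=get_obs(); print(t,round(o["time_s"],2),(1000*np.array(o["position"])).round(1),"F",np.array(o["wrist_force"]).round(1),"w",round(o["gripper_width"]*1000,1))
X,Y=.4195,.340
Qt,_=ori(-10.65,0); Qt=list(Qt)
bot.servo_line([X,Y,.09],Qt,velocity=.15); 
bot.servo_line([X,Y,.031],Qt,velocity=.05); bot.dwell(.3); pr("near")
f0=get_obs()["wrist_force"][2]
z=.031
while z>.0235:
    z-=.0007; bot.servo_line([X,Y,z],Qt,velocity=.02); bot.dwell(.1)
    f=get_obs()["wrist_force"][2]
    if f-f0>3: break
pr("contact")
for n in ("wrist","scene"):
    c=vision.read_camera(n); cv2.imwrite(f"pics/{n}5.png",c["frame"][:,:,::-1])
```

```text
near 13.67 [419.6 340.1  31.2] F [-0.5 -0.2 -1.4] w 36.3
contact 16.12 [419.5 340.   26.6] F [-1.1 -1.2  4.8] w 36.5
```

View pics/wrist5.png

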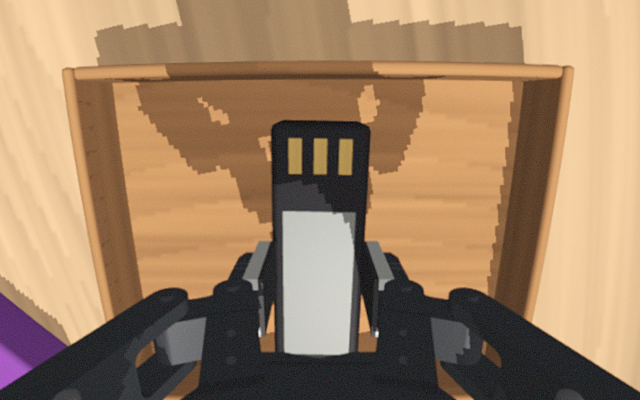

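View pics/scene5.png

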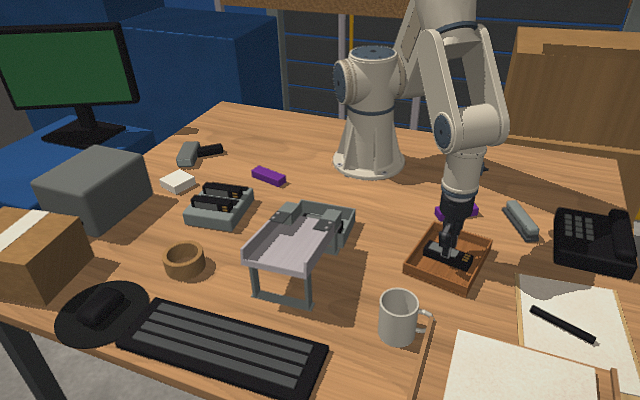

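Contact came at TCP z=26.6 mm, against an expected 26.7, and the pack sits inside the walls. Now I release and retreat.

Run:
```python
from h import *
from workcell import bot,get_obs,vision,hand
hand.move_gripper(.06); bot.dwell(.2)
X,Y=.4195,.340; Qt=list(ori(-10.65,0)[0])
bot.servo_line([X,Y,.06],Qt,velocity=.08)
bot.servo_line([X,Y,.30],Qt,velocity=.25)
bot.reach([.30,.50,.32],Qt) 
bot.dwell(.5)
import pickle
for n in ("top","scene","wrist"):
    c=vision.read_camera(n); cv2.imwrite(f"pics/{n}6.png",c["frame"][:,:,::-1]); pickle.dump({k:np.array(v) for k,v in c.items()},open(n+"6.pkl","wb"))
    if n=="scene": cv2.imwrite("pics/scene6z.png",cv2.resize(c["frame"][190:310,230:510,::-1],None,fx=2.8,fy=2.8))
o=get_obs();print(o["time_s"],o["wrist_force"],o["position"])
```

```text
19.925 [0.30080165 0.54862722 0.50975968] [0.30004073 0.49996691 0.32003947]
```

View pics/top6.png

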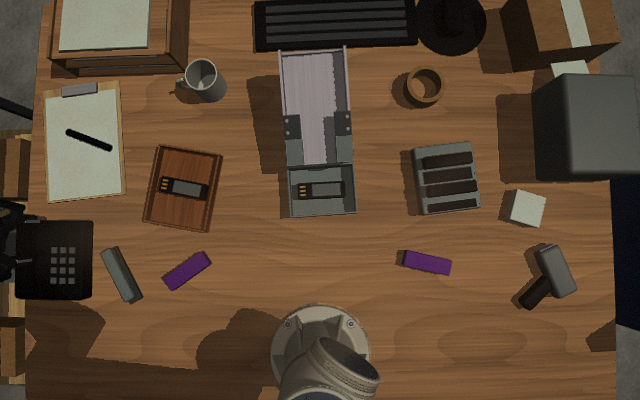

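View pics/scene6z.png

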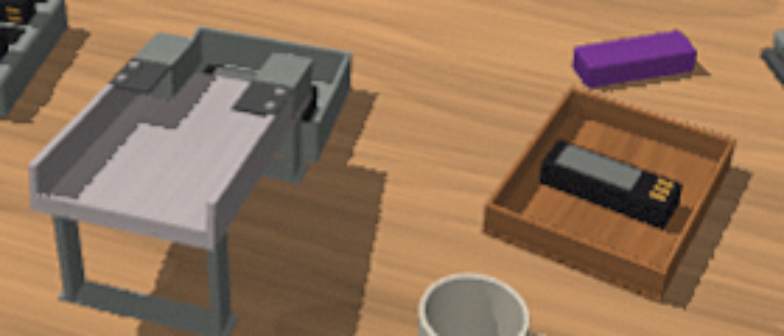

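View pics/wrist6.png

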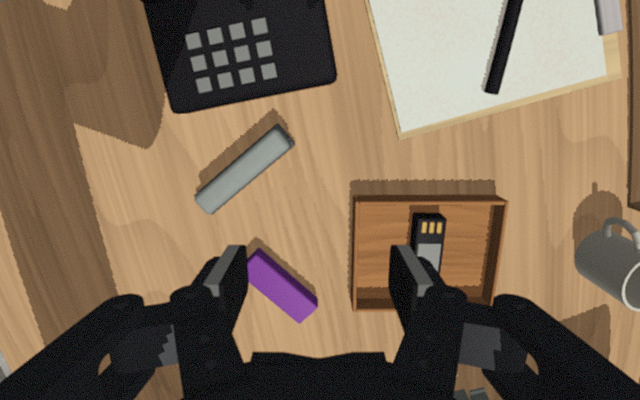

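The pack lies flat and panel-up inside the tray (top view 184,188). The chute is empty, and the lower pack (322,189) and the purple blocks are where they were.

```bash
python3 -c "
from workcell import hand_in; print(hand_in())"
```

```text
the job is handed in; nothing more can be done
None
```

I slid the jammed pack about 66 mm up the chute, clear of the lips, then lifted it out and set it down flat, contacts up, in the wooden tray. I handed the job in at about 20 s on the robot's clock, and `hand_in()` reported no verdict.

**How it went:** I gripped the pack across its 40 mm width and dragged it along the floor with the tool tilted 10°, stopping with its centre at about x = 91 mm (more than 72 mm was needed). I lowered it until it touched the tray floor before letting go. Contact came at TCP height 26.6 mm, against 26.7 mm expected. Wrist forces were at most about 10 N at each check.

**Final check:** The last images show the pack lying inside the tray walls. The chute is empty, the lower pack and purple blocks have not moved, and the gripper is touching nothing.

**Small disagreements:**
- My first top-view estimate of the chute's position was off by about 4 mm, so I corrected it with a wrist image.
- My measured sizes for the tray rim were 3–8 mm off the stated ones in both views. That is well inside the roughly 16 mm margin at each end of the pack.
- The gripper read about 37 mm on the 40 mm pack. I did not find out why, but the grip held throughout.

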